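# Seat the compact drawer and work the press pedal

## Task

On the small bench press, push the open orange-fronted drawer (it carries a make-up compact) fully home until it seats, then press the hinged pedal under the yellow guard loop down to its stop, hold it there for about a second and let it come all the way up again. Do not work the pedal while the drawer is out, and leave the jar, bottle, brush pot and spare compact standing where they are.

Things in the scene. Friction and masses are not known exactly. Their poses are not given: they have to be found in the camera images.
- press: Fixed white bench press, 210 deep x 330 wide x 300 mm tall. Origin: on the table under the middle of its front face. x points from the front face into the machine, z up; its yaw is about -1.57, so its front looks to the robot's left (world +y) and press +y points away from the robot. The housing behind the pedal is 90 mm high. The column and head over the open-topped drawer bay stay behind x = 35 mm, with a thin ram above the drawer at x = 75 mm.
- guard_front (a point): Middle of the front tube of the yellow guard loop (12 mm tube) over the pedal: press x = -100, y = 100, z = 235 mm. Side tubes at press y = 45 and 155 mm run back from it to the machine at about this height. It blocks a gripper coming straight down; a tool tilted 30 to 50 degrees, fingers pointing down and towards +x of the press, passes under the front tube.
- drawer_front (a point): Centre of the outer face of the orange drawer front (12 thick, 110 wide, 56 mm tall, from 18 to 74 mm above the table). Moves with the drawer; axes as the press. The drawer is pushed along +x of the press; home, this point lies at press x = -12, y = -90, z = 46 mm.
- drawer (a joint): How far the drawer stands open, in m: 0 is home against its stop, up to 0.11; 0.055 to 0.095 at the start. About 1.5 N of friction, so it stays where it is left. A spring detent resists with about 7 N at 20 mm from home, and once past 10 mm snaps it in and keeps it home.
- pedal_pad (a point): Centre of the top of the black ribbed pad (50 x 60 mm) near the free end of the steel pedal plate, 72 wide, which sticks out 115 mm from its hinge towards -x of the press. The hinge runs along y at press x = -12, z = 72 mm. At rest this point is at press x = -92, y = 100, z = 102 mm, the plate rising 0.25 rad to its free end; at the stop it is at x = -97, z = 64 mm: almost straight down 38 mm.
- pedal (a joint): Pedal angle in rad: 0 up at rest, grows as it is pressed, 0.45 is its stop. A spring lifts it: about 4 N at the pad to start it, about 12 N at the stop; it comes up by itself when let go.
- cream_jar: Bystander: white cream jar with black cap, 68 mm across, 55 mm tall; origin at the centre of its underside. Leave it alone.
- lotion: Bystander: skin-coloured lotion bottle, 54 mm across, 140 mm tall; origin at the centre of its underside. Leave it alone.
- brush_pot: Bystander: white ceramic pot, 76 mm across and 90 mm tall, with green brushes up to 195 mm high; origin at the centre of its underside. Leave it alone.
- compact: Bystander: spare black round compact, 80 mm across, 16 mm tall, lying on the table; origin at the centre of its underside. Leave it alone.

How it is judged:
On the way, in this order (a step that is already met when the one before it is completed fails the run):
1. the drawer is home (within 3 mm of its stop) (value of joint drawer below 0.003 m), for 0.2 s.
2. the pedal is held down at its stop (above 0.42 of 0.45 rad) for half a second with the drawer home (value of joint pedal above 0.42 rad and value of joint drawer below 0.003 m), for 0.5 s.
At the end, for the whole second after the job is handed in: The drawer is home (within 3 mm of its stop), the pedal is up again (below 0.03 rad), and the jar, bottle, brush pot and spare compact stand upright within 30 mm of where they were (value of joint drawer below 0.003 m and value of joint pedal below 0.03 rad and distance of each of cream_jar, lotion, brush_pot, compact from where it was at the start of the episode below 0.03 m and angle between each of cream_jar, lotion, brush_pot, compact's own z axis and vertical below 0.3 rad); the robot touches nothing.
It fails at once if the pedal is pressed past 0.12 rad while the drawer stands more than 10 mm out (value of joint pedal above 0.12 rad and value of joint drawer above 0.01 m).
It fails at once if a bystander is shoved more than 30 mm or tipped (distance of any of cream_jar, lotion, brush_pot, compact from where it was at the start of the episode above 0.03 m or angle between any of cream_jar, lotion, brush_pot, compact's own z axis and vertical above 0.3 rad).
It also fails if it takes over 46 s, if anything falls off the work surface, if the arm or the gripper's body presses on something with over 40 N, if the wrist force passes 120 N, or if a joint passes its speed limit or range.

## Robot

A 6-joint arm with a two-finger parallel gripper is mounted at the origin on the work surface. World frame = base frame: x ahead of the robot, y to its left, z up, the work surface at z = 0. Lengths are in m, angles in rad, forces in N, time in s.
With the tool pointing down it reaches from about 0.325 to 0.775 m from the base axis. Payload 5.5 kg.
Tool frame: the origin (TCP) lies midway between the tips of the shut fingers; the grasp point (between the pads) lies robot.grip_depth behind it (robot.grip_depth is the distance from the TCP to the grasp point, in m); z points along the fingers, y is the line along which they close (so a half turn about z gives the same grasp; the last joint's range is limited). The gripper opens to 85 mm and grips with 20 to 120 N. Pads are 22 mm wide; open, the fingers measure 114 mm over their backs; the gripper's body (76 mm by 85 mm) begins 54 mm behind the grasp point. The pads swing forward as they close: fully open they stand 13 mm farther back than shut.
Start: joints at [-0.057, 0.091, 1.231, -0, 1.82, -0.057], TCP at [0.6, -0, 0.231] pointing down, gripper open.
Joint ranges: [-2.87, 2.87], [-0.86, 2.18], [0.17, 2.46], [-1.51, 4.65], [0.06, 2.69], [-2.65, 2.65]. Speed limits (rad/s): [2.57, 2.57, 3.01, 3.14, 3.14, 3.14].

## Interface

Orientations are given as [roll, pitch, yaw] about the fixed x, y, z axes, in that order (R = Rz(yaw) Ry(pitch) Rx(roll)).
In Python, from station import robot, get_image, camera_model, sign_off gives the robot as it stands.
- The arm moves only by the shell command python3 -m jog 'ROWS'. ROWS is JSON, a list that holds one entry, the list of rows, each a list of 7 numbers: the turn, a rotation vector about the tool's x, y, z in degrees, then the shift along the tool's x, y, z in m, then the finger opening in m, from 0 to 0.0854. A call has exactly 8 rows; each row shifts and turns the commanded pose from where the row before left it, along the tool's axes as they then stand; what a row does not reach is not made up. A row lasts 1/12 s, in which the tool goes at most 41.7 mm and 7.16 degrees, less where a joint would pass 70% of its speed; a pose out of reach is approached as far as the arm can. A call is refused whole if a number of a shift passes 0.0417 or a number of a turn 7.16, either way. A call with a gripper value outside its range is refused whole. The fingers move at their own pace and stop on an object; the grip force is fixed at half the most. Time passes only in rows, so rows that do not move let the fingers close, or fill a call up. It gives the time, the measured TCP pose, the force, the opening and the grip force at its end, in the units of the state.
- robot.get_obs(): the state, without advancing time (a new reading comes with each control period).
- get_image(name): name is "scene" or "side" or "wrist"; returns (picture, depth): 480x640x3 uint8, blue, green, red; 480x640 float32, m along the optical axis (not along the pixel's ray), 0 where there is no reading.
- camera_model(name): a dict with "intrinsics" (3x3 intrinsics, pixels), "pose" (4x4, takes a point from camera to world coordinates); the wrist camera has in their place "mount" (4x4, takes a point from camera to tool coordinates, whose origin is the TCP and whose axes are the flange's). Camera axes: x right, y down, z forward; pixel columns grow to the right and rows downward; lengths in m; the calibration is good to about 2 mm. The wrist camera is an equidistant fisheye: a pixel r from the principal point sees the ray r / f radians off the axis. A picture is of the moment at which its call begins: read the wrist's pose just before it. camera_model takes no time and is no camera call.
- sign_off(): hands the job in; it is judged then, once.
The state is a dict: "time_s": time; "joint_positions": joint angles; "joint_vel": joint speeds; "joint_efforts": joint torques, N m; "tool_pos": TCP position; "orientation": TCP orientation; "contact_force": force on the tool from outside, world axes, zero at the start; "torque": the same for the moment, N m; "gripper_width": finger opening in m; "grasp_force": force on a finger pad.
Only numpy, scipy, OpenCV 4.12 (cv2) and the standard library are available. Lean on these libraries where they do the work, as an engineer would, in place of code of your own. Each camera call takes 0.05 s, during which the arm holds its last target. There are 200 camera calls.

## Working session

There is one attempt and no reset: what is moved stays moved. The work goes in short steps, Python scripts to look and compute and a shell command to move; the robot and the scene stay as the last step left them, time stands still between calls to the robot, and variables do not carry over. Pictures are saved under pics/ and viewed, at most 10 in all, crops included, and the job is handed in when it is done.

```bash
mkdir -p pics
cat > h.py <<'E'
import numpy as np, cv2
from station import robot, get_image, camera_model, sign_off
from scipy.spatial.transform import Rotation as Ro
def world(name, depth):
    m=camera_model(name); K=np.array(m["intrinsics"]); T=np.array(m["pose"])
    v,u=np.mgrid[0:480,0:640]
    p=np.stack([(u-K[0,2])/K[0,0]*depth,(v-K[1,2])/K[1,1]*depth,depth],-1)
    return p@T[:3,:3].T+T[:3,3]
E
python3 - <<'E'
from h import *
ims=[]
for n in ("scene","side"):
    im,d=get_image(n); np.savez(n+".npz",im=im,d=d); cv2.imwrite(f"pics/{n}0.png",im)
    print(n,np.round(np.array(camera_model(n)["pose"]),3).tolist())
o=robot.get_obs(); print(o)
E
```

```text
scene [[0.821, 0.313, -0.478, 1.217], [0.571, -0.485, 0.663, -0.808], [-0.024, -0.817, -0.576, 0.865], [0.0, 0.0, 0.0, 1.0]]
side [[-0.999, -0.041, 0.022, 0.592], [-0.042, 0.599, -0.799, 0.825], [0.019, -0.8, -0.6, 0.791], [0.0, 0.0, 0.0, 1.0]]
{'time_s': 0.1, 'joint_positions': array([-5.66812466e-02,  9.18266063e-02,  1.23176638e+00,  1.26545320e-06,
        1.81981913e+00, -5.67345430e-02]), 'joint_vel': array([ 0.00073028, -0.00161724, -0.00278621, -0.00037613,  0.00013058,
        0.00093716]), 'joint_efforts': array([ 2.62064459e-03, -4.60215712e+01, -4.19218469e+01, -9.60827560e-05,
        1.05514470e-02,  1.00166855e-05]), 'tool_pos': array([5.99743860e-01, 2.44270878e-05, 2.30237667e-01]), 'orientation': array([-3.13977619e+00, -1.04396083e-04,  1.57084984e+00]), 'contact_force': array([ 0.18261582, -0.54438015, -0.40598155]), 'torque': array([-0.00293615, -0.03464623, -0.01773926]), 'grasp_force': 0.0, 'gripper_width': 0.0852145923205813}
```

View pics/scene0.png

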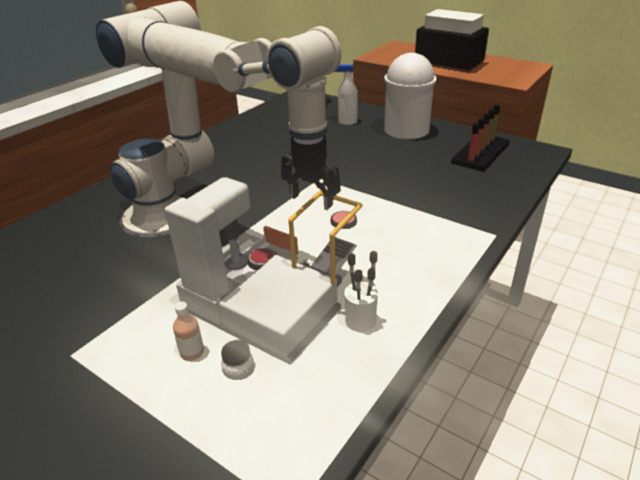

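View pics/side0.png

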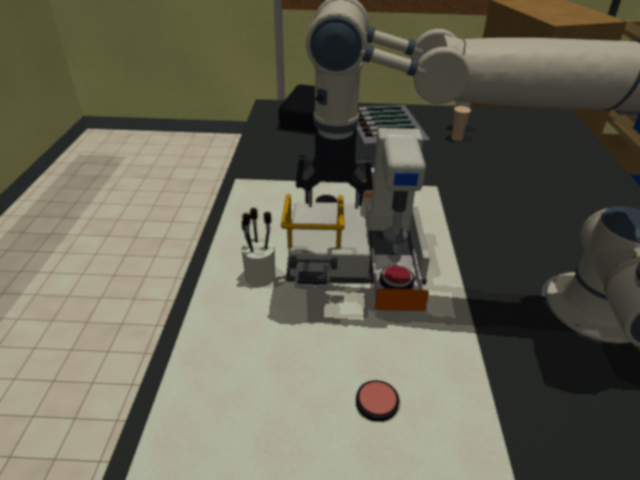

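Scene: press in the middle, guard loop around (325,215), brush pot (362,305), bottle (187,335) and jar (237,358) behind the press. Side: orange drawer front at about (401,300), yellow loop (313,220), pedal pad (315,270), brush pot (258,262), spare compact (378,400).

Run:
```python
from h import *
for n in ("side","scene"):
    z=np.load(n+".npz"); im,d=z["im"],z["d"]; W=world(n,d); hsv=cv2.cvtColor(im,cv2.COLOR_BGR2HSV)
    ok=(d>0)&(abs(W[...,0]-.55)<.4)&(abs(W[...,1])<.6)
    for nm,lo,hi in (("orange",(3,190,80),(14,255,255)),("yellow",(15,140,80),(30,255,255))):
        m=(cv2.inRange(hsv,lo,hi)>0)&ok&(W[...,2]>.01)
        P=W[m]; print(n,nm,len(P))
        if len(P)>20: print(np.round(np.percentile(P,[2,10,50,90,98],axis=0),3).tolist())
        if nm=="orange" and n=="side":
            Q=P[(P[:,2]>.025)&(P[:,2]<.068)]; v,u=np.nonzero(m); print("uv",u.min(),u.max(),v.min(),v.max()); 
            f=Q[Q[:,1]>np.percentile(Q[:,1],60)-.01]; print("front",np.median(f,0),np.polyfit(f[:,0],f[:,1],1))
        if nm=="yellow":
            Q=P[P[:,2]>.215]; print("loop top",np.round(np.percentile(Q,[2,50,98],axis=0),3).tolist())
            F=Q[Q[:,1]>np.percentile(Q[:,1],98)-.02]; print("front tube",np.round([F.min(0),np.median(F,0),F.max(0)],3).tolist(),np.polyfit(F[:,0],F[:,1],1))
z=np.load("side.npz");im,d=z["im"],z["d"];W=world("side",d)
for nm,(u,v) in dict(pad=(315,272),compact=(378,400),pot=(260,270)).items(): print(nm,W[v,u].round(3))
# loose high points near the drawer/pedal front
m=(d>0)&(W[...,2]>.012)&(W[...,1]>.1)&(W[...,1]<.5)&(W[...,0]>.3)&(W[...,0]<.8)
print(np.round(np.percentile(W[m],[1,50,99],axis=0),3))
```

```text
side orange 1
uv 425 425 291 291Traceback (most recent call last):
  File "<stdin>", line 11, in <module>
    return _quantile_unchecked(
        a, q, axis, out, overwrite_input, method, keepdims, weights)
    return _ureduce(a,
                    func=_quantile_ureduce_func,
    ...<5 lines>...
                    overwrite_input=overwrite_input,
                    method=method)
    r = func(a, **kwargs)
    result = _quantile(arr,
                       quantiles=q,
    ...<2 lines>...
                       out=out,
                       weights=wgt)
    slices_having_nans = np.isnan(arr[-1, ...])
                                  ~~~^^^^^^^^^
IndexError: index -1 is out of bounds for axis 0 with size 0
```

Run:
```python
from h import *
z=np.load("side.npz");im,d=z["im"],z["d"];W=world("side",d);hsv=cv2.cvtColor(im,cv2.COLOR_BGR2HSV)
print("valid depth",(d>0).mean(),(d[288:312,375:428]>0).mean())
for nm,(u,v) in dict(orange=(401,300),loop=(313,227),pad=(315,272),compact=(378,400),pot=(260,270)).items(): print(nm,hsv[v,u],d[v,u],W[v,u].round(3))
K=np.array(camera_model("side")["intrinsics"]);T=np.array(camera_model("side")["pose"])
def plane(u,v,ax,val):
    r=T[:3,:3]@np.array([(u-K[0,2])/K[0,0],(v-K[1,2])/K[1,1],1]); return T[:3,3]+r*(val-T[ax,3])/r[ax]
for n in ("orange","yellow"):
    lo,hi=((0,150,60),(16,255,255)) if n=="orange" else ((16,140,70),(32,255,255))
    m=cv2.inRange(hsv,lo,hi); m[:, :200]=0; m[:180]=0; m[330:]=0
    k,L,S,C=cv2.connectedComponentsWithStats(m)
    for i in range(1,k):
        if S[i,4]>40:
            print(n,S[i]); mm=(L==i)&(d>0); P=W[mm]
            if len(P): print(" ",np.round(np.percentile(P,[2,50,98],axis=0),3).tolist())
            q=cv2.minAreaRect(np.argwhere(L==i)[:,::-1].astype(np.float32)); c=cv2.boxPoints(q); print(" box",c.round(1).tolist())
            if n=="orange" and S[i,4]>400:
                for u,v in c: print("  z=.018",plane(u,v,2,.018).round(3)," z=.074",plane(u,v,2,.074).round(3))
            if n=="yellow":
                for u,v in c: print("  z=.235",plane(u,v,2,.235).round(3))
```

```text
valid depth 0.995966796875 0.9960691823899371
orange [ 13 255  71] 1.0486839 [0.448 0.062 0.054]
loop [ 22 255  87] 0.93872046 [0.635 0.066 0.239]
pad [ 0  7 35] 1.048037 [0.632 0.035 0.098]
compact [  5 132 155] 0.8938984 [0.503 0.284 0.018]
pot [23 40 77] 1.1204866 [ 0.759 -0.017  0.052]
orange [ 375  289   53   22 1040]
  [[0.397, 0.054, 0.023], [0.447, 0.06, 0.053], [0.5, 0.063, 0.077]]
 box [[374.8999938964844, 309.3999938964844], [375.3999938964844, 288.79998779296875], [427.20001220703125, 290.20001220703125], [426.6000061035156, 310.70001220703125]]
  z=.018 [0.5   0.057 0.018]  z=.074 [0.507 0.113 0.074]
  z=.018 [ 0.497 -0.008  0.018]  z=.074 [0.503 0.052 0.074]
  z=.018 [ 0.379 -0.011  0.018]  z=.074 [0.395 0.05  0.074]
  z=.018 [0.388 0.054 0.018]  z=.074 [0.403 0.11  0.074]
yellow [282 194  62  54 669]
  [[0.58, -0.056, 0.103], [0.65, 0.041, 0.238], [0.697, 0.068, 0.243]]
 box [[282.0, 194.0], [343.0, 194.0], [343.0, 247.0], [282.0, 247.0]]
  z=.235 [ 0.707 -0.051  0.235]
  z=.235 [ 0.58  -0.06   0.235]
  z=.235 [0.578 0.119 0.235]
  z=.235 [0.687 0.126 0.235]
```

Drawer front at about (0.448, 0.061), so it is roughly 88 mm open. The guard's front tube is at y≈0.062, centred on x≈0.638, which puts the press front face at y≈−0.04 and the pad at about (0.638, 0.052). I'll lift, come out in front of the press and tilt 40°.

```bash
python3 -m jog '[[[0,0,0,0,0,-0.03,0.0854],[0,0,0,0,0,-0.04,0.0854],[0,0,0,0,0,-0.04,0],[0,0,0,0,0,-0.03,0],[0,0,0,0.04,0,0,0],[0,0,0,0.04,0,0,0],[0,0,0,0.04,0,0,0],[0,0,0,0.04,0,0,0]]]'
python3 -m jog '[[[0,-6.7,0,0.02,-0.025,0,0],[0,-6.7,0,0.02,-0.025,0,0],[0,-6.7,0,0,-0.025,0,0],[0,-6.7,0,0,-0.025,0,0],[0,-6.6,0,0,-0.025,0,0],[0,-6.6,0,0,-0.025,0,0],[0,0,0,0,0,0,0],[0,0,0,0,0,0,0]]]'
python3 -c "
from station import *
print(camera_model('wrist')['mount'], robot.grip_depth)"
```

```text
time_s: 0.77
tool_pos: [0.5999, 0.1614, 0.3709]
orientation: [-3.141, 0.0, 1.57]
contact_force: [0.7, -0.4, -0.5]
gripper_width: 0.0123
grasp_force: 0.0
time_s: 1.43
tool_pos: [0.4493, 0.2014, 0.3672]
orientation: [-3.138, 0.7, 1.577]
contact_force: [0.7, 0.6, -0.2]
gripper_width: -0.0
grasp_force: 0.0
[[-6.01083663e-04 -9.56622563e-01 -2.91329557e-01  7.52697878e-02]
 [ 9.99999526e-01 -3.51905087e-04 -9.07710961e-04 -6.83390823e-04]
 [ 7.65816433e-04 -2.91329965e-01  9.56622321e-01 -1.43223989e-01]
 [ 0.00000000e+00  0.00000000e+00  0.00000000e+00  1.00000000e+00]] 0.0187
```

```bash
python3 -m jog '[[[0,0,0,0,0,0.04,0],[0,0,0,0,0,0.04,0],[0,0,0,0.0257,0,0.0306,0],[0,0,0,0.0257,0,0.0306,0],[0,0,0,0.0257,0,0.0306,0],[0,0,0,0.0257,0,0.0306,0],[0,0,0,0.0257,0,0.0306,0],[0,0,0,0.02,0,0.0237,0]]]'
python3 -m jog '[[[0,0,0,0.013,0,0.0153,0],[0,0,0,-0.0153,0,0.0129,0],[0,0,0,-0.0153,0,0.0129,0],[0,0,0,-0.0115,0,0.0096,0],[0,0,0,-0.0077,0,0.0064,0],[0,0,0,0,0,0,0],[0,0,0,0,0,0,0],[0,0,0,0,0,0,0]]]'
python3 - <<'E'
from h import *
im,d=get_image("side"); cv2.imwrite("pics/side1.png",cv2.resize(im[150:390,200:520],(800,600)))
E
```

```text
time_s: 2.1
tool_pos: [0.4502, 0.1475, 0.074]
orientation: [-3.14, 0.696, 1.569]
contact_force: [1.0, -0.0, -0.3]
gripper_width: -0.0003
grasp_force: 0.0
time_s: 2.77
tool_pos: [0.4504, 0.0842, 0.0572]
orientation: [3.14, 0.697, 1.569]
contact_force: [0.0, 0.2, -0.3]
gripper_width: -0.0003
grasp_force: 0.0
```

View pics/side1.png

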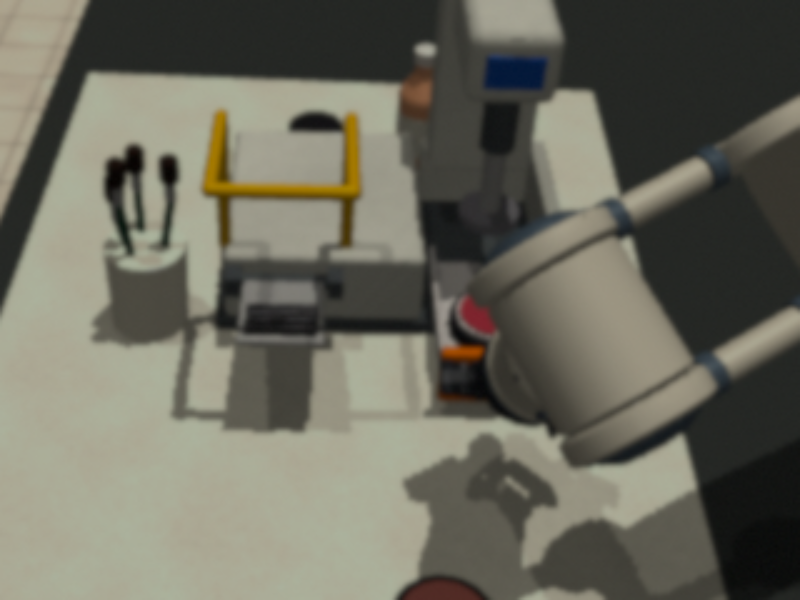

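The side view shows the gripper in front of the drawer (orange at 460,370) with clear space to the column. I'll drop 10 mm and push in steps.

```bash
python3 -m jog '[[[0,0,0,0.0064,0,0.0077,0],[0,0,0,-0.0115,0,0.0096,0],[0,0,0,-0.0115,0,0.0096,0],[0,0,0,-0.0115,0,0.0096,0],[0,0,0,-0.0115,0,0.0096,0],[0,0,0,-0.0077,0,0.0064,0],[0,0,0,0,0,0,0],[0,0,0,0,0,0,0]]]'
python3 -m jog '[[[0,0,0,-0.0038,0,0.0032,0],[0,0,0,-0.0038,0,0.0032,0],[0,0,0,-0.0038,0,0.0032,0],[0,0,0,-0.0038,0,0.0032,0],[0,0,0,0,0,0,0],[0,0,0,0,0,0,0],[0,0,0,0,0,0,0],[0,0,0,0,0,0,0]]]'
```

```text
time_s: 3.48
tool_pos: [0.4497, 0.0129, 0.047]
orientation: [3.142, 0.698, 1.569]
contact_force: [0.5, 0.4, -0.7]
gripper_width: 0.0003
grasp_force: 0.0
time_s: 4.15
tool_pos: [0.45, -0.0062, 0.047]
orientation: [3.142, 0.698, 1.571]
contact_force: [0.4, 1.1, 1.2]
gripper_width: -0.0003
grasp_force: 0.5
```

```bash
python3 -m jog '[[[0,0,0,-0.0038,0,0.0032,0],[0,0,0,-0.0038,0,0.0032,0],[0,0,0,0,0,0,0],[0,0,0,0,0,0,0],[0,0,0,0,0,0,0],[0,0,0,0,0,0,0],[0,0,0,0,0,0,0],[0,0,0,0,0,0,0]]]'
python3 -m jog '[[[0,0,0,-0.0031,0,0.0026,0],[0,0,0,-0.0031,0,0.0026,0],[0,0,0,0,0,0,0],[0,0,0,0,0,0,0],[0,0,0,0,0,0,0],[0,0,0,0,0,0,0],[0,0,0,0,0,0,0],[0,0,0,0,0,0,0]]]'
python3 - <<'E'
from h import *
im,d=get_image("side"); W=world("side",d); hsv=cv2.cvtColor(im,cv2.COLOR_BGR2HSV)
m=cv2.inRange(hsv,(0,150,40),(16,255,255))>0; m&=(W[...,2]>.02)&(W[...,2]<.09)&(abs(W[...,0]-.45)<.07)
P=W[m]; print(len(P), np.round(np.percentile(P,[5,50,95],axis=0),3).tolist() if len(P) else "")
cv2.imwrite("pics/side2.png",cv2.resize(im[200:350,320:520],(800,600)))
E
```

```text
time_s: 4.82
tool_pos: [0.4499, -0.0161, 0.0468]
orientation: [-3.141, 0.698, 1.571]
contact_force: [-0.3, -0.8, 0.5]
gripper_width: -0.0
grasp_force: 0.0
time_s: 5.48
tool_pos: [0.45, -0.0242, 0.0469]
orientation: [3.142, 0.698, 1.571]
contact_force: [-0.2, 0.3, -0.0]
gripper_width: 0.0
grasp_force: 0.0
141 [[0.46, -0.085, 0.024], [0.486, -0.033, 0.032], [0.503, -0.03, 0.076]]
```

The orange face now reads y≈−0.031, close to home; I'll push on gently until the stop shows in the force.

```bash
python3 -m jog '[[[0,0,0,-0.0031,0,0.0026,0],[0,0,0,-0.0023,0,0.0019,0],[0,0,0,0,0,0,0],[0,0,0,0,0,0,0],[0,0,0,0,0,0,0],[0,0,0,0,0,0,0],[0,0,0,0,0,0,0],[0,0,0,0,0,0,0]]]'
```

```text
time_s: 6.2
tool_pos: [0.4503, -0.0265, 0.0468]
orientation: [3.14, 0.688, 1.573]
contact_force: [-7.1, 26.2, 6.9]
gripper_width: 0.0001
grasp_force: 13.4
```

The drawer is against its stop (26 N). I'll back off, rise and move over in front of the pedal.

```bash
python3 -m jog '[[[0,0,0,0.0306,0,-0.0257,0],[0,0,0,0.0306,0,-0.0257,0],[0,0,0,0.0306,0,-0.0257,0],[0,0,0,0.0306,0,-0.0257,0],[0,0,0,-0.0257,0,-0.0306,0],[0,0,0,-0.0257,0,-0.0306,0],[0,0,0,0,0.04,0,0],[0,0,0,0,0.04,0,0]]]'
python3 -m jog '[[[0,0,0,0,0.04,0,0],[0,0,0,0,0.04,0,0],[0,0,0,0,0.028,0,0],[0,0,0,0,0,0,0],[0,0,0,0,0,0,0],[0,0,0,0,0,0,0],[0,0,0,0,0,0,0],[0,0,0,0,0,0,0]]]'
python3 - <<'E'
from h import *
im,d=get_image("side"); W=world("side",d); hsv=cv2.cvtColor(im,cv2.COLOR_BGR2HSV)
m=cv2.inRange(hsv,(0,150,40),(16,255,255))>0; m&=(W[...,2]>.02)&(W[...,2]<.09)&(abs(W[...,0]-.45)<.07)
P=W[m]; print(len(P), np.round(np.percentile(P,[5,50,95],axis=0),3).tolist() if len(P) else "")
cv2.imwrite("pics/side3.png",cv2.resize(im[150:390,200:520],(800,600)))
E
```

```text
time_s: 6.87
tool_pos: [0.5321, 0.1302, 0.1315]
orientation: [3.132, 0.694, 1.568]
contact_force: [2.1, 0.9, -0.3]
gripper_width: -0.0002
grasp_force: 0.0
time_s: 7.53
tool_pos: [0.6373, 0.1289, 0.1277]
orientation: [3.141, 0.698, 1.571]
contact_force: [-0.1, 0.1, -0.2]
gripper_width: 0.0001
grasp_force: 0.0
293 [[0.405, -0.083, 0.025], [0.476, -0.034, 0.07], [0.503, -0.029, 0.077]]
```

View pics/side3.png

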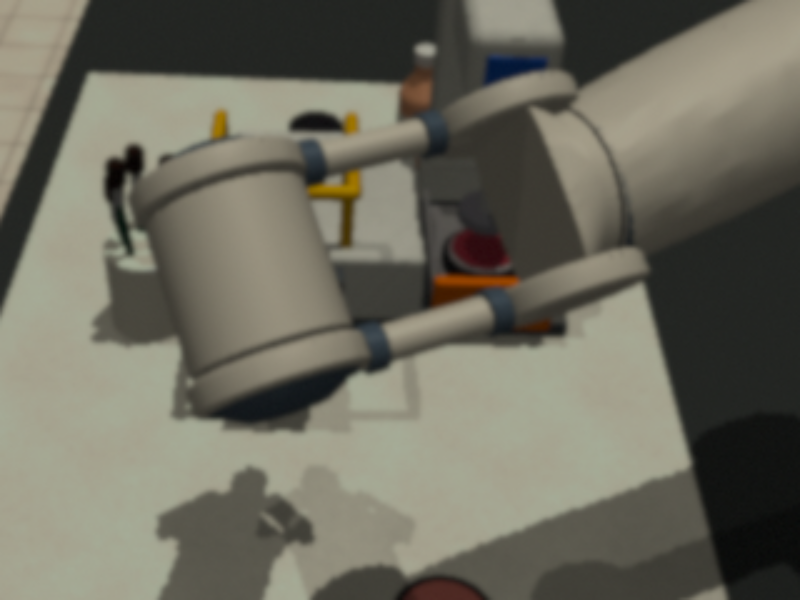

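The side view shows the drawer seated (orange front at 490,290, face at y≈−0.03) and the wrist in front of the pedal. Next: in under the front tube, slowly.

```bash
python3 -m jog '[[[0,0,0,-0.0115,0,0.0096,0],[0,0,0,-0.0115,0,0.0096,0],[0,0,0,-0.0115,0,0.0096,0],[0,0,0,-0.0115,0,0.0096,0],[0,0,0,-0.0077,0,0.0064,0],[0,0,0,0,0,0,0],[0,0,0,0,0,0,0],[0,0,0,0,0,0,0]]]'
python3 - <<'E'
from h import *
im,d=get_image("scene"); cv2.imwrite("pics/scene2.png",cv2.resize(im[130:340,200:480],(800,600)))
E
```

```text
time_s: 8.25
tool_pos: [0.638, 0.0588, 0.1271]
orientation: [3.142, 0.698, 1.571]
contact_force: [0.8, -0.4, -0.7]
gripper_width: -0.0
grasp_force: 0.0
```

View pics/scene2.png

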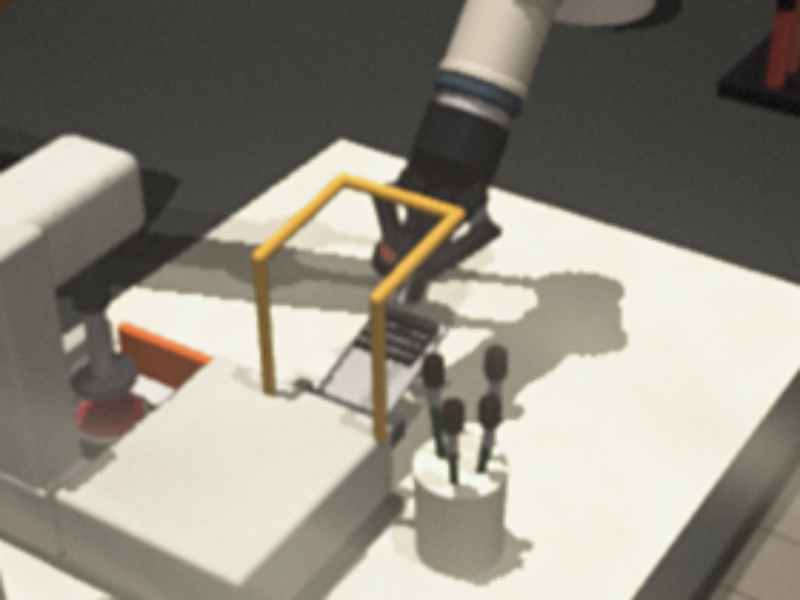

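The fingers sit above the outer ribs of the pad (410,300), under the front tube and clear of it. Pressing down.

```bash
python3 -m jog '[[[0,0,0,-0.0031,0,0.0026,0],[0,0,0,0.0051,0,0.0061,0],[0,0,0,0.0051,0,0.0061,0],[0,0,0,0.0051,0,0.0061,0],[0,0,0,0.0051,0,0.0061,0],[0,0,0,0,0,0,0],[0,0,0,0,0,0,0],[0,0,0,0,0,0,0]]]'
python3 -m jog '[[[0,0,0,0.0051,0,0.0061,0],[0,0,0,0.0051,0,0.0061,0],[0,0,0,0,0,0,0],[0,0,0,0,0,0,0],[0,0,0,0,0,0,0],[0,0,0,0,0,0,0],[0,0,0,0,0,0,0],[0,0,0,0,0,0,0]]]'
```

```text
time_s: 8.97
tool_pos: [0.6381, 0.0548, 0.0959]
orientation: [3.14, 0.699, 1.57]
contact_force: [-0.6, 1.1, 6.7]
gripper_width: -0.0005
grasp_force: 3.1
time_s: 9.63
tool_pos: [0.6387, 0.0559, 0.0812]
orientation: [3.138, 0.697, 1.569]
contact_force: [-1.2, 6.1, 8.2]
gripper_width: -0.0001
grasp_force: 4.9
```

```bash
python3 -m jog '[[[0,0,0,0.0032,0,0.0038,0],[0,0,0,0.0032,0,0.0038,0],[0,0,0,0,0,0,0],[0,0,0,0,0,0,0],[0,0,0,0,0,0,0],[0,0,0,0,0,0,0],[0,0,0,0,0,0,0],[0,0,0,0,0,0,0]]]'
```

```text
time_s: 10.3
tool_pos: [0.6387, 0.0559, 0.0717]
orientation: [3.137, 0.697, 1.569]
contact_force: [-1.8, 5.9, 11.4]
gripper_width: -0.0001
grasp_force: 6.0
```

```bash
python3 -m jog '[[[0,0,0,0.0019,0,0.0023,0],[0,0,0,0.0019,0,0.0023,0],[0,0,0,0,0,0,0],[0,0,0,0,0,0,0],[0,0,0,0,0,0,0],[0,0,0,0,0,0,0],[0,0,0,0,0,0,0],[0,0,0,0,0,0,0]]]'
```

```text
time_s: 10.97
tool_pos: [0.6388, 0.0556, 0.0677]
orientation: [3.135, 0.699, 1.567]
contact_force: [-5.2, 5.8, 17.9]
gripper_width: 0.0006
grasp_force: 9.2
```

The force has jumped and motion lags, so it's probably at the stop. A little more, then hold.

```bash
python3 -m jog '[[[0,0,0,0.0013,0,0.0015,0],[0,0,0,0,0,0,0],[0,0,0,0,0,0,0],[0,0,0,0,0,0,0],[0,0,0,0,0,0,0],[0,0,0,0,0,0,0],[0,0,0,0,0,0,0],[0,0,0,0,0,0,0]]]'
python3 -m jog '[[[0,0,0,0,0,0,0],[0,0,0,0,0,0,0],[0,0,0,0,0,0,0],[0,0,0,0,0,0,0],[0,0,0,0,0,0,0],[0,0,0,0,0,0,0],[0,0,0,0,0,0,0],[0,0,0,0,0,0,0]]]'
python3 - <<'E'
from h import *
im,d=get_image("scene"); cv2.imwrite("pics/scene3.png",cv2.resize(im[180:300,270:430],(800,600)))
E
```

```text
time_s: 11.63
tool_pos: [0.6389, 0.0556, 0.0675]
orientation: [3.134, 0.699, 1.565]
contact_force: [-8.1, 8.0, 23.6]
gripper_width: 0.0001
grasp_force: 12.2
time_s: 12.3
tool_pos: [0.6389, 0.0556, 0.0675]
orientation: [3.134, 0.699, 1.565]
contact_force: [-6.6, 6.5, 23.2]
gripper_width: -0.0001
grasp_force: 12.2
```

View pics/scene3.png

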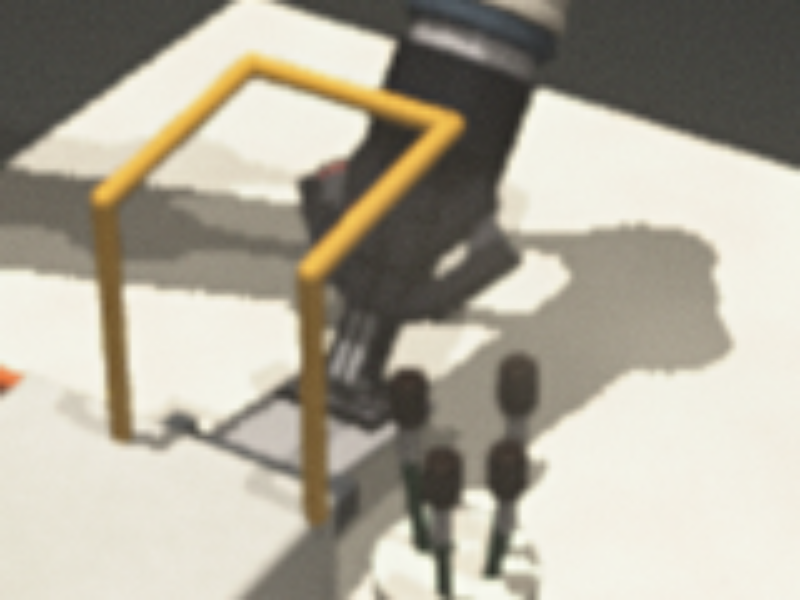

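The pedal is flat down, with no further travel for the extra force, and has been held for over 1.3 s. Releasing straight up, then out in front.

```bash
python3 -m jog '[[[0,0,0,-0.0064,0,-0.0077,0],[0,0,0,-0.0064,0,-0.0077,0],[0,0,0,-0.0064,0,-0.0077,0],[0,0,0,-0.0064,0,-0.0077,0],[0,0,0,-0.0064,0,-0.0077,0],[0,0,0,-0.0064,0,-0.0077,0],[0,0,0,0.0115,0,-0.0096,0],[0,0,0,0.0153,0,-0.0129,0]]]'
python3 -m jog '[[[0,0,0,0.023,0,-0.0193,0],[0,0,0,0.0306,0,-0.0257,0],[0,0,0,0.0306,0,-0.0257,0],[0,0,0,-0.0257,0,-0.0306,0],[0,0,0,-0.0257,0,-0.0306,0],[0,0,0,-0.0257,0,-0.0306,0],[0,0,0,0,0,0,0],[0,0,0,0,0,0,0]]]'
python3 - <<'E'
from h import *
im,d=get_image("scene"); cv2.imwrite("pics/scene4.png",cv2.resize(im[170:400,150:457],(800,600)))
E
```

```text
time_s: 13.02
tool_pos: [0.6379, 0.0898, 0.1217]
orientation: [3.141, 0.697, 1.569]
contact_force: [-0.2, 0.2, 0.1]
gripper_width: 0.0001
grasp_force: 0.0
time_s: 13.68
tool_pos: [0.6384, 0.2016, 0.2445]
orientation: [3.135, 0.694, 1.568]
contact_force: [-0.5, 0.0, -1.1]
gripper_width: -0.0001
grasp_force: 0.0
```

View pics/scene4.png

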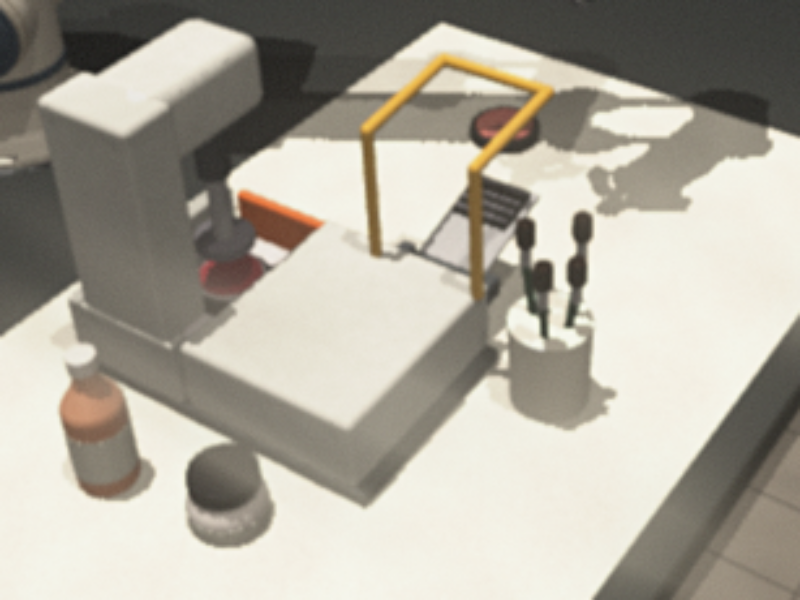

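The drawer is home (280,220), the pedal is up again (480,220), all four bystanders are standing and the robot is clear.

```bash
python3 -c "
from station import *
print(sign_off())"
```

```text
the job is handed in; nothing more can be done
None
```

The drawer was pushed home to its stop, the pedal was pressed to its stop, held for over a second and came back up, the bystanders were not touched, and the job is handed in at about 14 s; no verdict came back.

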